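# Seat the terminal covers with a hand block

## Robot

A 7-joint arm with a two-finger parallel gripper is mounted at the origin on the work surface. World frame = base frame: x ahead of the robot, y to its left, z up, the work surface at z = 0. Lengths are in mm, angles in rad, forces in N, time in s.
With the tool pointing down it reaches from about 350 to 900 mm from the base axis. Payload 7.2 kg.
Tool frame: the origin (TCP) lies on the centre line of the jaws, within the pads' length; the fingertips stand 14 mm ahead of it and the grasp point (between the pads) lies 5 mm behind it (robot.tip_reach is the distance from the TCP to the fingertips, in mm); z points along the fingers, y is the line along which they close (so a half turn about z gives the same grasp; the last joint's range is limited). The gripper opens to 88 mm and grips with 3 to 60 N. Pads are 20 mm wide; open, the fingers measure 115 mm over their backs; the gripper's body (75 mm by 178 mm) begins 61 mm behind the grasp point.
Start: joints at [1.266, 0.411, -0.013, 1.596, 0.006, 1.134, -0.082], TCP at [146.608, -607.564, 236.653] pointing down, gripper open.
Joint ranges: [-2.95, 2.95], [-0.29, 1.99], [-1.47, 1.44], [0.14, 2.54], [-1.03, 4.17], [0.13, 1.85], [-2.86, 2.86]. Speed limits (rad/s): [2.39, 2.39, 3.01, 3.01, 3.14, 3.14, 3.14].

## Interface

Orientations are given as [roll, pitch, yaw] about the fixed x, y, z axes, in that order (R = Rz(yaw) Ry(pitch) Rx(roll)).
In Python, from plant import robot gives the robot as it stands.
- The arm moves only by the tool jog_arm, never from a script. Its argument "increments" is a list that holds one entry, the list of rows, each a list of 4 numbers: the shift along the tool's x, y, z in m, then the turn about the tool's z in rad. In form: [[[x, y, z, turn], ...]]. A call has exactly 5 rows; each row is the pose to reach, as a shift and turn from the pose commanded when the call began, along the tool's axes at that moment; what a row does not reach only later rows make up. A row lasts 1/12 s, in which the tool goes at most 41.7 mm and 7.16 degrees, less where a joint would pass 70% of its speed; a pose out of reach is approached as far as the arm can. A call with a gripper value outside its range is refused whole. "gripper" is the finger opening in m, from 0 to 0.0878, set as the call begins (left out, the last holds). The fingers move at their own pace and stop on an object; the grip force is fixed at half the most. Time passes only in rows, so rows that repeat a pose let the fingers close, or fill a call up. It gives the time, the measured TCP pose, the force, the opening and the grip force at its end, in the units of the state.
- robot.read_state(): the state, without advancing time (a new reading comes with each control period).
- robot.read_camera(name): name is "side" or "top" or "wrist"; returns the picture (384x512x3 uint8, red, green, blue); there is no depth.
- robot.get_calibration(name): a dict with "vfov" (degrees; the focal length in pixels is half the picture's height over the tangent of half this angle, whatever the lens; pixels are square), "cx", "cy" (the principal point, pixels), "extrinsics" (4x4, takes a point from world to camera coordinates). Camera axes: x right, y down, z forward; pixel columns grow to the right and rows downward; lengths in mm; the calibration is good to about 2 mm. A picture is of the moment at which its call begins: read the wrist's pose just before it. get_calibration takes no time and is no camera call; for the wrist camera it gives the pose at the moment of the call.
- robot.finish_job(): hands the job in; it is judged then, once.
The state is a dict: "clock": time; "q": joint angles; "qvel": joint speeds; "effort": joint torques, N m; "eef_pos": TCP position; "ee_rot": TCP orientation; "wrist_force": force on the tool from outside, world axes, zero at the start; "moment": the same for the moment, N m; "finger_gap": finger opening in mm; "finger_force": force on a finger pad.
Only numpy, scipy, OpenCV 4.12 (cv2) and the standard library are available. Lean on these libraries where they do the work, as an engineer would, in place of code of your own. Each camera call takes 0.05 s, during which the arm holds its last target. There are 200 camera calls.

## Task

Take the black hand block out of its blue tray by the yellow grip, press it down on one end of the terminal strip and sweep it along to the other end in one unbroken stroke, so that all six orange covers are pushed fully home; do not let up the pressure between the first cover and the last, and never press the sprung cradle down to its stop. Then set the block back upright in its tray, putting it down before letting go. Touch the strip and its cradle with the block only, and leave the other things on the bench where they are.

Things in the scene. Friction and masses are not known exactly. Their poses are not given: they have to be found in the camera images.
- block: Hand block, a black slab with a yellow grip rib, 0.25 kg (varies). Origin: centre of its flat underside (sole), z up. Along its own y it is 108 mm long: flat sole 60 mm, then at each end a sloping nose that rises 11 mm over 24 mm. 56 mm wide in x. Slab 22 mm high. Rib on top, centred: 28 mm thick in y, 52 mm wide in x, from 22 to 68 mm above the sole; pinch it across y.
- tray: Blue open tray fixed to the bench where the block lives, outside 96 (x) by 150 (y) mm, walls 5 mm thick and 14 mm high, floor 5 mm thick. Origin: centre of its underside. The block lies in it flat, lengthwise along the tray's y, sole 5 mm above the tray's origin.
- cradle: Sprung cradle fixed to the bench, steel base 110 (x) by 270 (y) mm. Origin: centre of its underside. Its sprung bed carries a grey terminal strip, 62 (x) by 214 (y) mm, rails 80 mm above the origin when unloaded. Six orange covers, 30 mm long in y, 36 mm wide, at y = -85, -51, -17, 17, 51, 85 mm, stand up to 9 mm above the rails.
- strip_plus (a point): Point on the strip's middle line, level with the rails (which are 80 mm above the cradle's origin when unloaded), under the centre of the end cover at the cradle's +y end (cover6). Sinks with the bed.
- strip_minus (a point): The same at the cradle's -y end (cover1).
- bed (a joint): How far the sprung bed with the strip is pressed down, m: 0 unloaded, 0.020 at the stop. It starts to sink at about 3 N and takes 1 N more for each mm. About 0.011 is a good steady pressure: two covers moving at once need 0.007.
- cover1 (a joint): How far orange cover 1 (counted from the cradle's -y end) is pushed into the strip, m: 0 stands 9 mm above the rails, 0.008 fully home, 1 mm above the rails. Moves with about 5 N of stiff friction and stays where it is left.
- cover2 (a joint): How far orange cover 2 (counted from the cradle's -y end) is pushed into the strip, m: 0 stands 9 mm above the rails, 0.008 fully home, 1 mm above the rails. Moves with about 5 N of stiff friction and stays where it is left.
- cover3 (a joint): How far orange cover 3 (counted from the cradle's -y end) is pushed into the strip, m: 0 stands 9 mm above the rails, 0.008 fully home, 1 mm above the rails. Moves with about 5 N of stiff friction and stays where it is left.
- cover4 (a joint): How far orange cover 4 (counted from the cradle's -y end) is pushed into the strip, m: 0 stands 9 mm above the rails, 0.008 fully home, 1 mm above the rails. Moves with about 5 N of stiff friction and stays where it is left.
- cover5 (a joint): How far orange cover 5 (counted from the cradle's -y end) is pushed into the strip, m: 0 stands 9 mm above the rails, 0.008 fully home, 1 mm above the rails. Moves with about 5 N of stiff friction and stays where it is left.
- cover6 (a joint): How far orange cover 6 (counted from the cradle's -y end) is pushed into the strip, m: 0 stands 9 mm above the rails, 0.008 fully home, 1 mm above the rails. Moves with about 5 N of stiff friction and stays where it is left.
- screwdriver: Bystander: red-handled screwdriver lying loose. Leave it.
- contactor: Bystander: black contactor, 60 x 45 x 66 mm, loose. Leave it.
- packing: Bystander: wooden packing block, 70 x 130 x 45 mm, loose. Leave it.
- bin: Bystander: small red open bin, 100 x 120 x 50 mm, loose. Leave it.
Mind the look-alikes: they are no part of the job. Of the things shaped like the tray, the blue one is meant.

How it is judged (in metres and radians):
On the way, in this order (a step that is already met when the one before it is completed fails the run):
1. all six covers are home (pushed in by more than 6 of 8 mm) while the block still presses the bed down by more than 2 mm (value of joint each of cover1, cover2, cover3, cover4, cover5, cover6 above 0.006 m and value of joint bed above 0.002 m and contact force between block and cradle above 1 N), for 0.05 s.
2. the block stands flat in its tray while the fingers still hold it (horizontal distance between block and tray below 0.025 m and z of block in the frame of tray below 0.009 m and angle between block's own z axis and vertical below 0.08 rad and contact force between the fingers and block above 1 N), for 0.05 s.
At the end, for the whole second after the job is handed in: All six covers are pushed in by more than 6 of their 8 mm, the cradle's bed is back up (pressed less than 2 mm), and the block stands upright (tilt under 0.08 rad) on the floor of its tray (within 25 mm of its centre), released and at rest (value of joint each of cover1, cover2, cover3, cover4, cover5, cover6 above 0.006 m and horizontal distance between block and tray below 0.025 m and z of block in the frame of tray below 0.009 m and angle between block's own z axis and vertical below 0.08 rad and value of joint bed below 0.002 m and linear speed of block below 0.02 m/s and contact force between block and tray above 0.5 N); the robot touches nothing.
It fails at once if the pressure is let up (bed pressed down less than 1.5 mm) when some covers are home (more than 6 mm in) and others are not (value of joint any of cover1, cover2, cover3, cover4, cover5, cover6 above 0.006 m and not (value of joint each of cover1, cover2, cover3, cover4, cover5, cover6 above 0.006 m) and value of joint bed below 0.0015 m).
It fails at once if the bed is pressed down to its stop (more than 18.5 mm) (value of joint bed above 0.0185 m).
It fails at once if the robot itself touches the strip or its cradle (contact force between any of the fingers, the arm and cradle above 1.5 N).
It fails at once if the screwdriver, contactor, packing block or bin is moved by more than 15 mm (distance of any of screwdriver, contactor, packing, bin from where it was at the start of the episode above 0.015 m).
It also fails if it takes over 58 s, if anything falls off the work surface, if the arm or the gripper's body presses on something with over 40 N, if the wrist force passes 120 N, or if a joint passes its speed limit or range.

## Working session

There is one attempt and no reset: what is moved stays moved. The work goes in short steps, Python scripts to look and compute and a tool call to move; the robot and the scene stay as the last step left them, time stands still between calls to the robot, and variables do not carry over. Pictures are saved under pics/ and viewed, at most 10 in all, crops included, and the job is handed in when it is done.

Besides the shell and the picture viewer there is one more tool, called after "Emit:" as name([rows], argument=value, ...), one row to a line, values as JSON. jog_arm: Moves the arm, as the interface text tells. Its arguments: {"type":"object","properties":{"increments":{"type":"array","items":{"type":"array","items":{"type":"array","items":{"type":"number"}}}},"gripper":{"type":"number"}},"required":["increments"]}

```bash
mkdir -p pics; python3 - <<'E'
from plant import robot
import cv2,numpy as np
for n in("top","side"):
    c=robot.get_calibration(n);print(n,c)
    cv2.imwrite(f"pics/{n}0.png",cv2.resize(robot.read_camera(n)[:,:,::-1],(800,600),interpolation=cv2.INTER_CUBIC))
print(robot.read_state())
E
```

```text
top {'vfov': 52.97269694482209, 'cx': 253.63888545958744, 'cy': 181.5751913107695, 'extrinsics': array([[-1.65910650e-02, -9.99805533e-01,  1.06598393e-02,
         1.76972644e+01],
       [-9.85802764e-01,  1.45752419e-02, -1.67273649e-01,
         5.54857436e+02],
       [ 1.67085750e-01, -1.32837470e-02, -9.85852877e-01,
         1.25660868e+03],
       [ 0.00000000e+00,  0.00000000e+00,  0.00000000e+00,
         1.00000000e+00]])}
side {'vfov': 54.60116084828769, 'cx': 255.57065718964353, 'cy': 201.2046786504605, 'extrinsics': array([[-9.18830788e-01, -3.94650845e-01,  8.32181659e-04,
         5.03791493e+02],
       [-2.25226928e-01,  5.22642140e-01, -8.22263963e-01,
         1.79030045e+02],
       [ 3.24072235e-01, -7.55708875e-01, -5.69105687e-01,
         1.15960206e+03],
       [ 0.00000000e+00,  0.00000000e+00,  0.00000000e+00,
         1.00000000e+00]])}
{'clock': 0.1, 'q': array([ 1.26579557,  0.41182636, -0.01265103,  1.59693375,  0.0055742 ,
        1.13430126, -0.08219651]), 'qvel': array([ 0.00094283, -0.00020829,  0.00037055, -0.00218651,  0.00029779,
       -0.0011344 , -0.00050638]), 'effort': array([ 3.11799071e-03, -5.89094031e+01,  6.43986315e-01, -2.91709507e+01,
       -5.37810987e-02,  1.44350203e-02,  5.97922394e-05]), 'eef_pos': array([ 146.45911694, -607.16115898,  235.90035083]), 'ee_rot': array([-3.14016285e+00,  1.02020288e-04,  2.36761567e-01]), 'wrist_force': array([0.70201571, 0.132915  , 0.28903781]), 'moment': array([ 0.00517475,  0.01958155, -0.01914748]), 'finger_force': 0.0, 'finger_gap': 87.79287764770945}
```

View pics/top0.png

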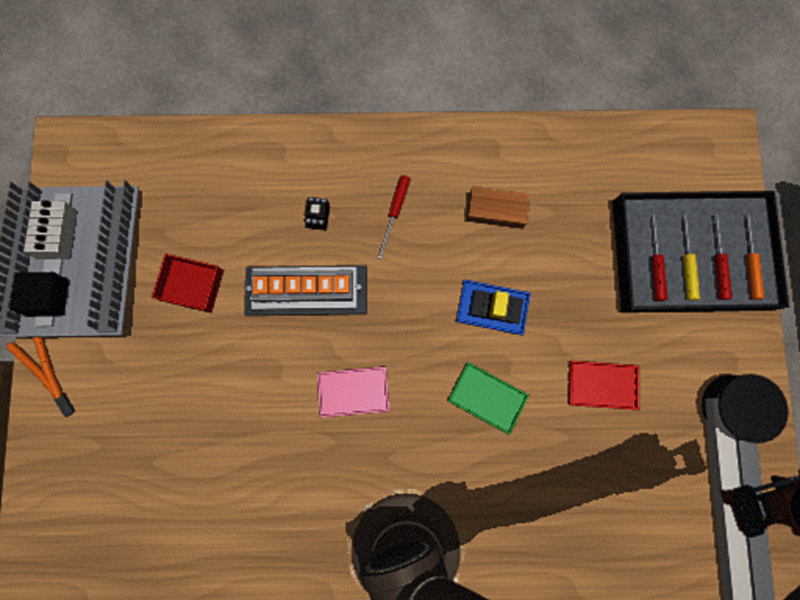

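View pics/side0.png

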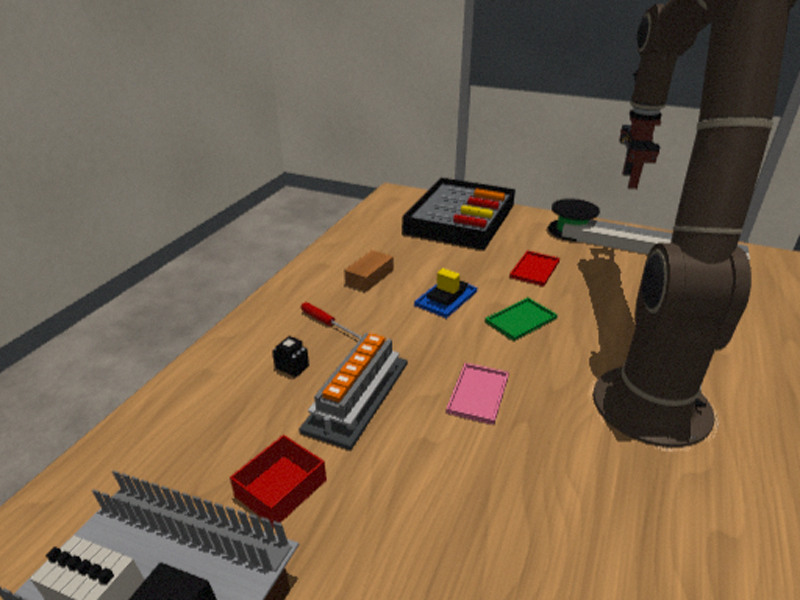

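The pictures show four tray look-alikes. In the top view they are blue (493,307), pink (353,390), green (488,397) and red (604,385). The blue one fits: it is the colour named, and it holds the black block with its yellow rib. The cradle is at (306,290) with six orange covers. I'll confirm in an enlarged crop.

```bash
python3 - <<'E'
from plant import robot
import cv2,numpy as np
im=robot.read_camera("top")[:,:,::-1]
a=im[172:220,285:347];b=im[160:210,150:242]
A=cv2.resize(a,None,fx=6,fy=6,interpolation=cv2.INTER_CUBIC)
B=cv2.resize(b,None,fx=6,fy=6,interpolation=cv2.INTER_CUBIC)
o=np.zeros((600,560,3),np.uint8);o[:288,:372]=A;o[300:600,:552]=B
cv2.imwrite("pics/crop1.png",o)
E
```

```text
(no output)
```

View pics/crop1.png

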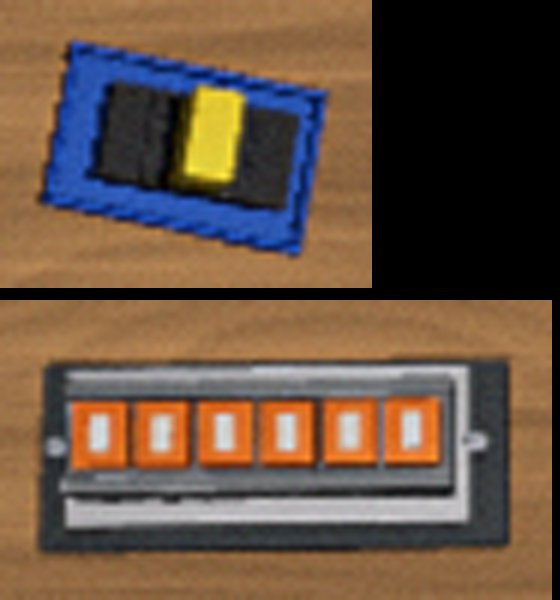

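The crop confirms the blue tray with the block in it. Tray corners are at crop (70,42), (327,92), (297,255), (40,203). The rib top is at (196,86), (244,90), (234,186), (182,180), and the end covers are centred at about (98,434) and (412,431).

```bash
cat > h.py <<'E'
from plant import robot
import numpy as np
def proj(n,P):
    c=robot.get_calibration(n);E=c["extrinsics"];f=192/np.tan(np.radians(c["vfov"]/2))
    p=E[:3,:3]@np.asarray(P,float)+E[:3,3];return c["cx"]+f*p[0]/p[2],c["cy"]+f*p[1]/p[2]
def ray(n,uv,z):
    c=robot.get_calibration(n);E=c["extrinsics"];f=192/np.tan(np.radians(c["vfov"]/2))
    R=E[:3,:3].T;o=-R@E[:3,3];d=R@np.array([(uv[0]-c["cx"])/f,(uv[1]-c["cy"])/f,1])
    return (o+d*(z-o[2])/d[2])
E
python3 - <<'E'
from h import *
def show(t,pts,off,z):
    P=np.array([ray("top",((u+.5)/6-.5+off[0],(v+.5)/6-.5+off[1]),z)[:2] for u,v in pts])
    print(t,P.round(1).tolist(),"mean",P.mean(0).round(1))
    for i in range(len(P)):
        d=P[(i+1)%len(P)]-P[i];print("  len %.1f ang %.3f"%(np.hypot(*d),np.arctan2(d[1],d[0])))
show("tray",[(70,42),(327,92),(297,255),(40,203)],(285,172),14)
show("rib",[(196,86),(244,90),(234,186),(182,180)],(285,172),73)
show("slab",[(108,84),(298,112),(284,210),(97,177)],(285,172),27)
show("covers",[(98,434),(412,431)],(150,110),89)
show("base",[(45,364),(508,360),(510,545),(38,550)],(150,110),10)
# side view (800x600 px -> 512x384): covers tops, rib top
k=.64
for t,uv,z in[("c1",(335,391),89),("c6",(374,340),89),("ribtop",(450,275),73)]:
    print(t,ray("side",((uv[0]+.5)*k-.5,(uv[1]+.5)*k-.5),z).round(1))
E
```

```text
tray [[569.0, -139.8], [537.4, -287.5], [443.5, -265.2], [475.6, -119.3]] mean [ 506.4 -202.9]
  len 151.0 ang -1.781
  len 96.5 ang 2.909
  len 149.4 ang 1.354
  len 95.6 ang -0.216
rib [[532.9, -201.1], [530.3, -227.6], [477.1, -219.5], [480.9, -191.1]] mean [ 505.3 -209.8]
  len 26.6 ang -1.670
  len 53.7 ang 2.992
  len 28.7 ang 1.440
  len 53.0 ang -0.190
slab [[542.0, -159.0], [524.1, -267.1], [468.1, -256.3], [488.6, -150.8]] mean [ 505.7 -208.3]
  len 109.6 ang -1.734
  len 57.1 ang 2.950
  len 107.5 ang 1.379
  len 54.0 ang -0.154
covers [[551.0, 295.7], [550.1, 125.2]] mean [550.6 210.5]
  len 170.5 ang -1.576
  len 170.5 ang 1.566
base [[606.3, 344.5], [604.8, 75.6], [496.4, 75.3], [497.6, 345.7]] mean [551.3 210.3]
  len 268.9 ang -1.576
  len 108.4 ang -3.139
  len 270.4 ang 1.566
  len 108.7 ang -0.012
c1 [547.8 299.9  89. ]
c6 [548.3 132.7  89. ]
ribtop [ 499.  -199.4   73. ]
```

Emit:
jog_arm([
  [[0.025,-0.017,0,0.08],[0.056,-0.038,0.01,0.16],[0.087,-0.059,0.02,0.24],[0.118,-0.08,0.03,0.32],[0.149,-0.1015,0.04,0.423]],
], gripper=0.085)

```text
clock: 0.57
eef_pos: [268.4, -472.5, 196.1]
ee_rot: [-3.141, 0.0, -0.19]
wrist_force: [0.7, -0.4, -0.5]
finger_gap: 84.8
finger_force: 0.0
```

Emit:
jog_arm([
  [[0.02,-0.033,0.01,0],[0.04,-0.066,0.02,0],[0.06,-0.099,0.03,0],[0.08,-0.132,0.04,0],[0.1,-0.165,0.04,0]],
])

```text
clock: 0.98
eef_pos: [396.4, -328.0, 154.9]
ee_rot: [-3.14, 0.003, -0.186]
wrist_force: [-0.4, 0.1, -0.2]
finger_gap: 85.0
finger_force: 0.0
```

Emit:
jog_arm([
  [[0.02,-0.033,0,0],[0.04,-0.066,0,0],[0.06,-0.099,0.0,0],[0.078,-0.127,0.0,0],[0.084,-0.1385,0.0,0]],
])

```text
clock: 1.4
eef_pos: [508.0, -204.8, 156.6]
ee_rot: [-3.139, -0.001, -0.181]
wrist_force: [1.4, 0.1, 0.3]
finger_gap: 84.6
finger_force: 0.0
```

```bash
python3 - <<'E'
from h import *
import cv2
s=robot.read_state();print(s["eef_pos"],s["ee_rot"],s["wrist_force"])
c=robot.get_calibration("wrist")
im=robot.read_camera("wrist")[:,:,::-1];cv2.imwrite("pics/w1.png",im)
r=np.radians(-77.0+0)
for P in [(505.3,-209.5,73),(506.4,-203,5)]: print(proj("wrist",P))
E
```

```text
[ 507.9674396  -204.84339445  156.62791713] [-3.13946079e+00 -1.32018833e-03 -1.80544711e-01] [1.35547879 0.10019508 0.28726877]
(np.float64(266.57756101152523), np.float64(203.12562523544563))
(np.float64(259.2804178593318), np.float64(184.01872460269658))
```

View pics/w1.png

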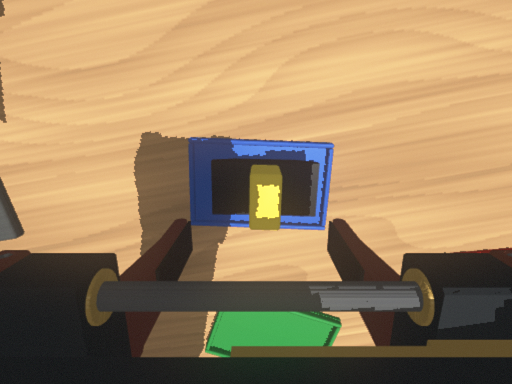

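The wrist view shows the rib at (266,198), where my estimate projects to (266.6,203). It lies square to the jaws inside the blue tray, so I go down.

Emit:
jog_arm([
  [[0,0,0.02,0],[0,0,0.045,0],[0,0,0.07,0],[0,0,0.09,0],[0,0,0.1,0]],
])

```text
clock: 1.87
eef_pos: [502.3, -210.4, 54.1]
ee_rot: [3.141, 0.004, -0.187]
wrist_force: [-0.5, -0.9, 0.2]
finger_gap: 85.0
finger_force: 0.0
```

Emit:
jog_arm([
  [[0,0,0.004,0],[0,0,0.0086,0],[0,0,0.0086,0],[0,0,0.0086,0],[0,0,0.0086,0]],
])

```text
clock: 2.28
eef_pos: [505.3, -210.1, 49.1]
ee_rot: [3.141, -0.002, -0.186]
wrist_force: [0.4, -0.1, 0.1]
finger_gap: 85.0
finger_force: 0.0
```

Emit:
jog_arm([
  [[0,0,0,0],[0,0,0,0],[0,0,0,0],[0,0,0,0],[0,0,0,0]],
], gripper=0.01)

```text
clock: 2.7
eef_pos: [504.7, -209.8, 48.2]
ee_rot: [3.142, -0.0, -0.186]
wrist_force: [-0.4, 0.0, 0.4]
finger_gap: 55.3
finger_force: 0.0
```

Emit:
jog_arm([
  [[0,0,0,0],[0,0,0,0],[0,0,0,0],[0,0,0,0],[0,0,0,0]],
])

```text
clock: 3.12
eef_pos: [504.7, -209.7, 48.0]
ee_rot: [-3.142, 0.0, -0.186]
wrist_force: [0.1, 1.1, -0.3]
finger_gap: 28.0
finger_force: 29.9
```

Emit:
jog_arm([
  [[0,0,-0.012,0],[0,0,-0.035,0],[0,0,-0.065,0],[0,0,-0.095,0],[0,0,-0.12,0]],
])

```text
clock: 3.53
eef_pos: [504.6, -209.7, 170.7]
ee_rot: [3.141, -0.001, -0.186]
wrist_force: [0.7, 0.2, -1.3]
finger_gap: 27.8
finger_force: 29.9
```

Emit:
jog_arm([
  [[0,0,-0.012,0],[0,0,-0.012,0],[0,0,-0.012,0],[0,0,-0.012,0],[0,0,-0.012,0]],
])

```text
clock: 3.95
eef_pos: [503.7, -209.5, 178.7]
ee_rot: [-3.141, 0.002, -0.186]
wrist_force: [-0.6, -0.5, -1.8]
finger_gap: 27.7
finger_force: 29.9
```

Emit:
jog_arm([
  [[-0.001,-0.02,0,0],[-0.003,-0.055,0,0],[-0.005,-0.092,0,0],[-0.007,-0.13,0,0],[-0.0085,-0.168,0,0]],
])

```text
clock: 4.37
eef_pos: [526.6, -41.6, 178.8]
ee_rot: [3.141, 0.002, -0.187]
wrist_force: [0.6, -1.4, -1.8]
finger_gap: 27.9
finger_force: 29.9
```

Emit:
jog_arm([
  [[-0.002,-0.038,0,-0.04],[-0.004,-0.076,0,-0.08],[-0.006,-0.114,0,-0.12],[-0.008,-0.149,0,-0.16],[-0.0087,-0.1695,0,-0.181]],
])

```text
clock: 4.78
eef_pos: [549.3, 130.0, 178.9]
ee_rot: [-3.14, 0.002, 0.001]
wrist_force: [0.9, -0.1, -2.0]
finger_gap: 27.8
finger_force: 29.9
```

Emit:
jog_arm([
  [[0,0,0.01,0],[0,0,0.02,0],[0,0,0.03,0],[0,0,0.03,0],[0,0,0.03,0]],
])

```text
clock: 5.2
eef_pos: [549.5, 123.2, 148.7]
ee_rot: [3.14, 0.003, -0.008]
wrist_force: [0.0, -0.0, -2.2]
finger_gap: 27.5
finger_force: 29.9
```

```bash
python3 - <<'E'
from h import *
import cv2
s=robot.read_state();print(s["eef_pos"],s["ee_rot"],s["wrist_force"])
T=robot.read_camera("top")[:,:,::-1];S=robot.read_camera("side")[:,:,::-1]
o=np.zeros((600,800,3),np.uint8)
o[:,:400]=cv2.resize(T[150:225,195:245],(400,600),interpolation=cv2.INTER_CUBIC)
o[:,400:]=cv2.resize(S[180:300,185:265],(400,600),interpolation=cv2.INTER_CUBIC)
cv2.imwrite("pics/a1.png",o)
E
```

```text
[549.53135667 123.23915423 148.69835231] [ 3.14033626e+00  2.62134316e-03 -7.51148989e-03] [ 0.01246292 -0.01210857 -2.22302948]
```

View pics/a1.png

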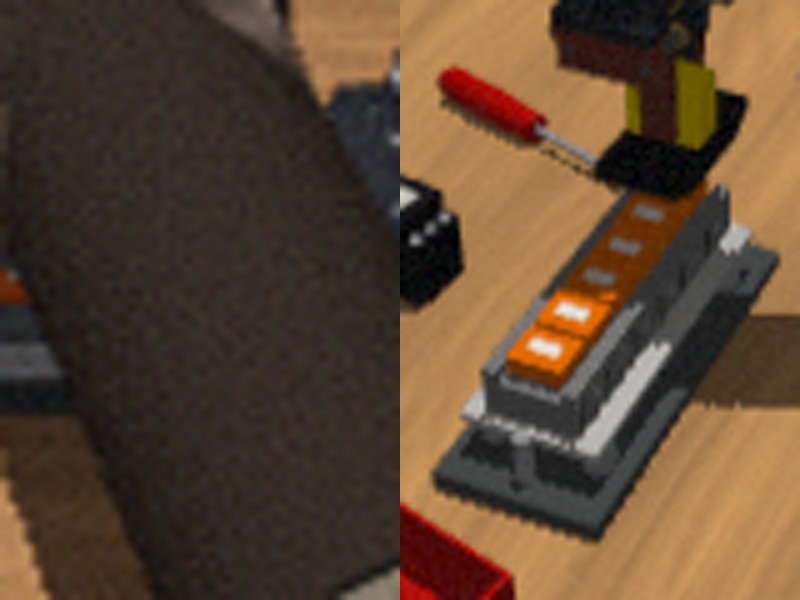

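The side view shows the block held level above the right-hand end of the strip at (670,150), lined up with the covers. Pressing down in steps.

Emit:
jog_arm([
  [[0,0,0.01,0],[0,0,0.017,0],[0,0,0.022,0],[0,0,0.026,0],[0,0,0.03,0]],
])

```text
clock: 5.72
eef_pos: [550.5, 124.7, 120.3]
ee_rot: [3.141, -0.001, -0.006]
wrist_force: [-2.3, -1.6, 8.1]
finger_gap: 28.0
finger_force: 29.9
```

Emit:
jog_arm([
  [[0,0,0.001,0],[0,0,0.002,0],[0,0,0.003,0],[0,0,0.004,0],[0,0,0.004,0]],
])

```text
clock: 6.13
eef_pos: [550.5, 124.7, 116.6]
ee_rot: [3.141, -0.001, -0.006]
wrist_force: [-1.3, -2.6, 8.8]
finger_gap: 28.1
finger_force: 29.9
```

Emit:
jog_arm([
  [[0,0,0.001,0],[0,0,0.002,0],[0,0,0.003,0],[0,0,0.0035,0],[0,0,0.0035,0]],
])

```text
clock: 6.55
eef_pos: [550.5, 124.7, 113.5]
ee_rot: [3.141, -0.001, -0.006]
wrist_force: [-3.0, -3.2, 11.3]
finger_gap: 28.1
finger_force: 29.9
```

Contact is about 13.5 N, so the bed is about 10.5 mm down and the sole 1 mm above the rails: the first covers are home. Sweeping now.

Emit:
jog_arm([
  [[0,-0.003,0,0],[0,-0.008,0,0],[0,-0.013,0,0],[0,-0.018,0,0],[0,-0.023,0,0]],
])

```text
clock: 6.97
eef_pos: [551.8, 144.6, 113.6]
ee_rot: [3.137, -0.002, -0.008]
wrist_force: [0.7, -10.9, 11.4]
finger_gap: 28.2
finger_force: 29.9
```

Force is steady, so I continue.

Emit:
jog_arm([
  [[0,-0.006,0,0],[0,-0.012,0,0],[0,-0.018,0,0],[0,-0.024,0,0],[0,-0.03,0,0]],
])

```text
clock: 7.38
eef_pos: [552.0, 175.0, 113.6]
ee_rot: [3.138, -0.002, -0.008]
wrist_force: [0.2, -10.7, 11.3]
finger_gap: 27.9
finger_force: 29.9
```

Emit:
jog_arm([
  [[0,-0.006,0,0],[0,-0.012,0,0],[0,-0.018,0,0],[0,-0.024,0,0],[0,-0.03,0,0]],
])

```text
clock: 7.8
eef_pos: [552.2, 205.6, 113.7]
ee_rot: [3.138, -0.002, -0.007]
wrist_force: [0.2, -10.7, 11.9]
finger_gap: 27.6
finger_force: 30.0
```

Emit:
jog_arm([
  [[0,-0.006,0,0],[0,-0.012,0,0],[0,-0.018,0,0],[0,-0.024,0,0],[0,-0.03,0,0]],
])

```text
clock: 8.22
eef_pos: [552.5, 236.2, 113.8]
ee_rot: [3.139, -0.003, -0.007]
wrist_force: [0.4, -9.7, 11.0]
finger_gap: 28.1
finger_force: 30.0
```

Emit:
jog_arm([
  [[0,-0.006,0,0],[0,-0.012,0,0],[0,-0.018,0,0],[0,-0.024,0,0],[0,-0.03,0,0]],
])

```text
clock: 8.63
eef_pos: [552.7, 266.1, 113.8]
ee_rot: [3.139, -0.003, -0.007]
wrist_force: [0.4, -7.0, 11.0]
finger_gap: 27.8
finger_force: 30.0
```

Emit:
jog_arm([
  [[0,-0.006,0,0],[0,-0.012,0,0],[0,-0.018,0,0],[0,-0.025,0,0],[0,-0.025,0,0]],
])

```text
clock: 9.05
eef_pos: [552.5, 293.0, 114.0]
ee_rot: [3.141, -0.003, -0.005]
wrist_force: [-0.3, -2.9, 10.5]
finger_gap: 28.0
finger_force: 30.0
```

```bash
python3 - <<'E'
from h import *
import cv2
s=robot.read_state();print(s["eef_pos"],s["ee_rot"],s["wrist_force"])
S=robot.read_camera("side")[:,:,::-1]
cv2.imwrite("pics/a2.png",cv2.resize(S[180:300,170:280],(550,600),interpolation=cv2.INTER_CUBIC))
E
```

```text
[552.53651244 293.02260294 113.95225418] [ 3.14100944e+00 -2.93076768e-03 -5.41557643e-03] [-0.30728912 -2.85327911 10.47862145]
```

View pics/a2.png

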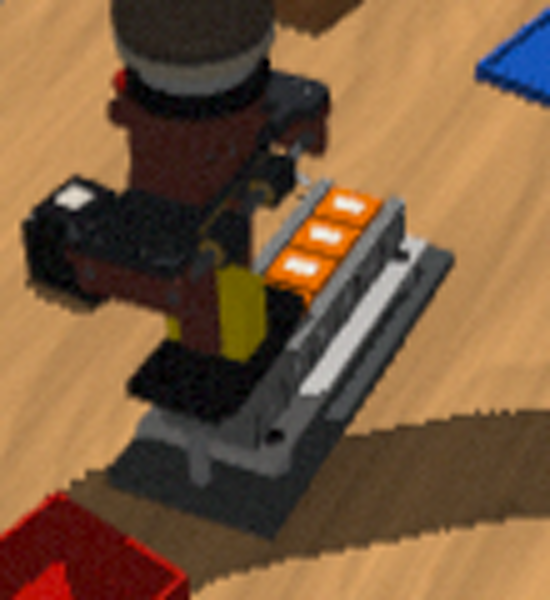

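The block sits on the far end at (210,370) with the bed still pressed, and the visible covers at (300,267)–(348,205) are flush. Sole and force figures agree with all covers home, so I lift off and go back.

Emit:
jog_arm([
  [[0,0,-0.006,0],[0,0,-0.018,0],[0,0,-0.036,0],[0,0,-0.056,0],[0,0,-0.067,0]],
])

```text
clock: 9.52
eef_pos: [551.3, 293.6, 181.5]
ee_rot: [-3.141, -0.001, -0.005]
wrist_force: [1.1, 0.4, -1.8]
finger_gap: 27.8
finger_force: 30.0
```

```bash
python3 - <<'E'
from h import *
import cv2
s=robot.read_state();print(s["eef_pos"],s["ee_rot"],s["wrist_force"])
S=robot.read_camera("side")[:,:,::-1]
cv2.imwrite("pics/a3.png",cv2.resize(S[180:300,170:280],(550,600),interpolation=cv2.INTER_CUBIC))
E
```

```text
[551.29018045 293.61626641 181.50898316] [-3.14064237e+00 -1.07108855e-03 -4.90171618e-03] [ 1.09182766  0.38828706 -1.84439449]
```

View pics/a3.png

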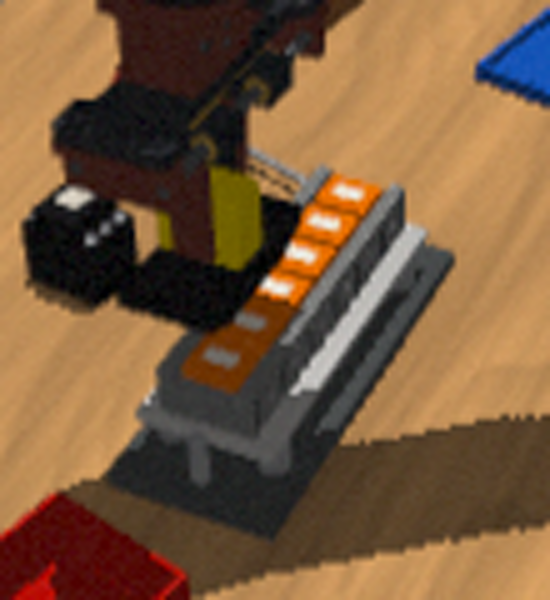

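All six covers are flush, from (222,357) to (348,190), and the bed is back up. Returning to the tray.

Emit:
jog_arm([
  [[-0.002,0.02,0,0],[-0.005,0.055,0,0],[-0.008,0.092,0,0],[-0.011,0.13,0,0],[-0.0145,0.168,0,0]],
])

```text
clock: 9.98
eef_pos: [534.8, 123.6, 178.7]
ee_rot: [3.141, 0.001, -0.005]
wrist_force: [0.8, -0.5, -1.5]
finger_gap: 27.7
finger_force: 30.0
```

Emit:
jog_arm([
  [[-0.003,0.036,0,0],[-0.006,0.072,0,0],[-0.009,0.108,0,0],[-0.012,0.144,0,0],[-0.0155,0.18,0,0]],
])

```text
clock: 10.4
eef_pos: [518.4, -56.3, 179.0]
ee_rot: [-3.142, 0.001, -0.005]
wrist_force: [1.1, -0.9, -1.4]
finger_gap: 27.8
finger_force: 30.0
```

Emit:
jog_arm([
  [[-0.003,0.036,0,0.05],[-0.006,0.072,0,0.1],[-0.009,0.105,0,0.15],[-0.012,0.135,0,0.195],[-0.013,0.151,0,0.195]],
])

```text
clock: 10.82
eef_pos: [503.9, -210.0, 178.8]
ee_rot: [3.14, 0.001, -0.207]
wrist_force: [0.2, -0.6, -2.3]
finger_gap: 28.1
finger_force: 30.0
```

Emit:
jog_arm([
  [[0,0,0.02,0],[0,0,0.045,0],[0,0,0.07,0],[0,0,0.09,0],[0,0,0.1,0]],
])

```text
clock: 11.23
eef_pos: [503.6, -205.0, 76.5]
ee_rot: [-3.141, 0.004, -0.2]
wrist_force: [-0.9, -0.5, -2.2]
finger_gap: 27.6
finger_force: 30.0
```

Emit:
jog_arm([
  [[0,0,0.005,0],[0,0,0.01,0],[0,0,0.01,0],[0,0,0.01,0],[0,0,0.01,0]],
])

```text
clock: 11.65
eef_pos: [506.2, -205.9, 70.5]
ee_rot: [3.141, -0.002, -0.2]
wrist_force: [0.5, 0.5, -2.4]
finger_gap: 27.9
finger_force: 30.0
```

Emit:
jog_arm([
  [[0,0,0.006,0],[0,0,0.012,0],[0,0,0.017,0],[0,0,0.02,0],[0,0,0.021,0]],
])

```text
clock: 12.07
eef_pos: [505.0, -205.5, 48.0]
ee_rot: [-3.141, 0.001, -0.2]
wrist_force: [-3.4, 1.1, 7.7]
finger_gap: 27.8
finger_force: 30.0
```

Emit:
jog_arm([
  [[0,0,0.0005,0],[0,0,0.001,0],[0,0,0.0015,0],[0,0,0.0015,0],[0,0,0.0015,0]],
])

```text
clock: 12.48
eef_pos: [505.0, -205.5, 48.0]
ee_rot: [3.141, 0.001, -0.2]
wrist_force: [-5.4, 1.8, 11.6]
finger_gap: 27.7
finger_force: 30.0
```

The block is on the tray floor with the fingers still holding it. Now I release and withdraw.

Emit:
jog_arm([
  [[0,0,-0.001,0],[0,0,-0.001,0],[0,0,-0.001,0],[0,0,-0.001,0],[0,0,-0.001,0]],
])

```text
clock: 12.9
eef_pos: [505.7, -205.7, 48.0]
ee_rot: [3.142, -0.0, -0.2]
wrist_force: [0.5, -0.2, -0.6]
finger_gap: 27.7
finger_force: 30.0
```

Emit:
jog_arm([
  [[0,0,0,0],[0,0,0,0],[0,0,0,0],[0,0,0,0],[0,0,0,0]],
], gripper=0.08)

```text
clock: 13.32
eef_pos: [505.6, -205.7, 48.1]
ee_rot: [3.142, -0.0, -0.2]
wrist_force: [-1.2, 1.0, 0.1]
finger_gap: 57.7
finger_force: 0.0
```

Emit:
jog_arm([
  [[0,0,0,0],[0,0,0,0],[0,0,0,0],[0,0,0,0],[0,0,0,0]],
])

```text
clock: 13.73
eef_pos: [505.5, -205.7, 48.0]
ee_rot: [3.142, -0.0, -0.2]
wrist_force: [0.2, -0.8, 0.5]
finger_gap: 79.9
finger_force: 0.0
```

Emit:
jog_arm([
  [[0,0,-0.015,0],[0,0,-0.04,0],[0,0,-0.07,0],[0,0,-0.1,0],[0,0,-0.12,0]],
])

```text
clock: 14.15
eef_pos: [506.2, -205.8, 170.8]
ee_rot: [3.141, -0.002, -0.2]
wrist_force: [0.9, 0.6, 0.7]
finger_gap: 80.4
finger_force: 0.0
```

Emit:
jog_arm([
  [[0,0,0,0],[0,0,0,0],[0,0,0,0],[0,0,0,0],[0,0,0,0]],
])

```text
clock: 14.57
eef_pos: [504.8, -205.4, 166.7]
ee_rot: [-3.141, 0.002, -0.2]
wrist_force: [-0.0, -0.5, -0.4]
finger_gap: 80.2
finger_force: 0.0
```

```bash
python3 - <<'E'
from h import *
import cv2
W=robot.read_camera("wrist")[:,:,::-1];S=robot.read_camera("side")[:,:,::-1]
o=np.zeros((600,800,3),np.uint8)
o[:300,:400]=cv2.resize(W,(400,300));o[:,400:]=cv2.resize(S[155:290,215:305],(400,600),interpolation=cv2.INTER_CUBIC)
cv2.imwrite("pics/end.png",o)
E
```

```text
(no output)
```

View pics/end.png

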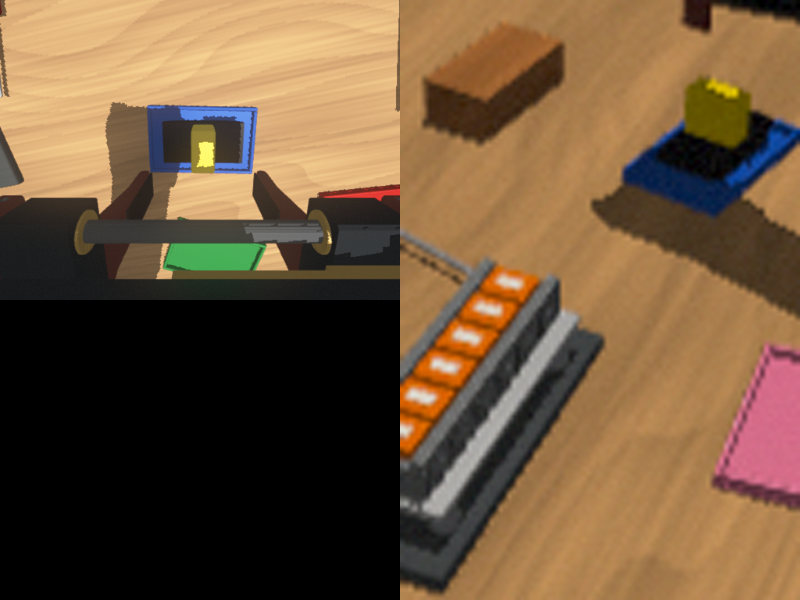

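The block stands upright and centred in the blue tray (wrist view (203,145), side view (715,130)), and all six covers are flush in the strip. Handing in.

```bash
python3 -c "
from plant import robot
print(robot.finish_job())"
```

```text
the job is handed in; nothing more can be done
None
```

I swept all six covers home in one stroke without letting up the pressure, set the block back upright in its blue tray before letting go, and handed the job in at about 15 s; the hand-in returned no verdict.

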